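Clamp a glued card stand with a trigger clamp

ROBOT

A 6-joint arm with a two-finger parallel gripper is mounted at the origin on a cart in front of the work surface, level with it; the furniture and walls round the work are solid. World frame = base frame: x ahead of the robot, y to its left, z up, the work surface at z = 0. Lengths are in m, angles in rad, forces in N, time in s.
With the tool pointing down it reaches from about 0.325 to 0.85 m from the base axis. Payload 15.5 kg.
Tool frame: the origin (TCP) lies at the very end of the fingers, on their centre line; the grasp point (between the pads) lies 19 mm behind it (ctrl.pinch_z is the z of the grasp point in the tool frame, in m); z points along the fingers, y is the line along which they close (so a half turn about z gives the same grasp; the last joint's range is limited). The gripper opens to 91 mm and grips with 3 to 60 N. Pads are 32 mm wide; open, the fingers measure 118 mm over their backs; the gripper's body (76 mm by 178 mm) begins 60 mm behind the grasp point.
Start: joints at [1.224, 0.494, 1.345, -0, 1.302, -0.096], TCP at [0.156, 0.605, 0.193] pointing down, gripper open.
Joint ranges: [-2.91, 2.91], [-0.82, 2.16], [0.22, 2.67], [-1.22, 4.37], [0.12, 2.79], [-3.08, 3.08]. Speed limits (rad/s): [1.89, 1.89, 2.57, 3.01, 3.01, 3.01].

INTERFACE

Orientations are given as a unit quaternion [w, x, y, z].
In Python, from plant import ctrl gives the robot as it stands. The module is installed in compiled form; this text tells all that it offers.
- The arm moves only by the tool apply_moves, never from a script. Its argument "targets" is a list of rows, each a list of 5 numbers: the opening, from 0 (shut) to 1 (fully open), then the shift along the tool's x, y, z scaled (see below), then the turn about the tool's z scaled (see below). In form: [[gripper, x, y, z, roll], ...]. A call has 1 to 20 rows; each row shifts and turns the commanded pose from where the row before left it, along the tool's axes as they then stand; what a row does not reach is not made up. The controller multiplies each number of a shift by 10 cm and each number of a turn by 45 degrees. A row lasts 1/8 s, in which the tool goes at most 62.5 mm and 10.7 degrees, less where a joint would pass 70% of its speed; a pose out of reach is approached as far as the arm can. A call with a number of a shift or a turn outside -1 to 1 is refused whole. A call with a gripper value outside its range is refused whole. The fingers move at their own pace and stop on an object; the grip force is fixed at half the most. Time passes only in rows, so rows that do not move let the fingers close. It gives the time, the measured TCP pose, the force, the opening and the grip force at its end, in the units of the state.
- ctrl.sense(): the state, without advancing time (a new reading comes with each control period).
- ctrl.read_camera(name): name is "scene" or "top" or "wrist"; returns a dict with "pixels" (384x512x3 uint8, red, green, blue), "fov_y" (degrees; the focal length in pixels is half the picture's height over the tangent of half this angle, whatever the lens; pixels are square), "cx", "cy" (the principal point, pixels), "D" ([k1, k2, p1, p2, k3] as OpenCV has them; the pictures are not rectified), "world_from_camera" (4x4, takes a point from camera to world coordinates). Camera axes: x right, y down, z forward; pixel columns grow to the right and rows downward; lengths in m; the calibration is good to about 2 mm. A picture is of the moment at which its call begins. There is no depth.
- ctrl.sign_off(): hands the job in; it is judged then, once.
The state is a dict: "time": time; "joint_positions": joint angles; "joint_velocities": joint speeds; "joint_torque": joint torques, N m; "tcp_pos": TCP position; "tcp_rot": TCP orientation; "ft_force": force on the tool from outside, world axes, zero at the start; "torque": the same for the moment, N m; "gripper_width": opening from 0.0 (shut) to 1.0 (fully open); "grasp_force": force on a finger pad.
Only numpy, scipy, OpenCV 4.12 (cv2) and the standard library are available. Lean on these libraries where they do the work, as an engineer would, in place of code of your own. Each camera call takes 0.05 s, during which the arm holds its last target. There are 200 camera calls.

TASK

Slide the wooden card stand (its pale end cheeks have just been glued on) into the blue trigger clamp from the robot's side, square against the rear rail and between anvil and sprung pad. Then squeeze the orange trigger towards the black grip again and again, letting it spring right back each time, until the stand is held firmly: stop when the sprung pad has been pressed in about half of its travel, not all the way. Work the jaw with the trigger only, then let go and back away, leaving the other things on the desk alone.

Things in the scene. Friction and masses are not known exactly. Their poses are not given: they have to be found in the camera images.
- card_stand: loose dark-wood card stand with pale end cheeks (its two y ends, which the clamp squeezes): a block 50 (x) x 80 (y) x 42 (z) mm, 6 mm slot along y in its top; 0.11 to 0.23 kg; origin at the centre of its underside. Starts upright on the desk in front of the clamp's open side, its y within 0.35 rad of the clamp's y. Either way round is fine
- clamp: blue one-hand trigger clamp fixed to the desk; origin on the desk; x away from robot, y along the clamping line to the trigger, yaw within 0.22 rad. No floor: the stand slides on the desk. Along y: anvil (face y = -45 mm, 46 high, x from -22), open bay, pad, jaw head, toothed rod, housing (y 125 to 205, x -21 to 21, 60 high; rod behind it to y = 236). Bay open above and to -x
- home (a point): desk point for the stand's origin when its back touches the rear rail and its end the anvil: clamp x = 2, y = -5 mm; axes as the clamp's. The rail (36 mm high, front face at clamp x = 27 mm) runs the whole length. Anywhere along y between anvil and pad is good at first: the jaw pushes the stand to the anvil
- rod: toothed steel rod with dark jaw head carrying the pad; slides to clamp -y, held by 18 N friction, stays where left; not to be pushed by the robot. Origin = clamp origin when fully open; starts 0 to 18 mm closed. Each full squeeze from fully released advances it one 6 mm tooth (the first 1 to 7 mm); letting go does not move it back
- pad_face (a point): centre of the face of the black sprung pad (44 mm wide in x, 38 high, top at z = 42 mm), 23 mm above the desk; starts at clamp y = 49 to 67 mm, so the bay is 94 to 112 mm wide for the 80 mm stand
- pad (a joint): how far the sprung pad is pressed back towards the jaw head, m: 0 = free, 0.016 = bottomed. It is preloaded with 3 N and has 0.7 N/mm, so it first pushes the stand along to the anvil and yields only once the stand is held. About half, 0.008, is right (0.005 to 0.013 is good).
- trigger (a joint): angle of the orange trigger, rad: 0 = released (springs back by itself), 0.47 = squeezed to its stop; squeeze past 0.42 and let it fully return to take the next tooth. Hinged 52 mm above the desk at clamp y = 150 mm; its upper end moves to clamp +y, towards the grip. About 5 to 14 N at trigger_face squeezes it
- trigger_face (a point): middle of the trigger's front face (towards the jaw), 53 mm above its hinge, about 103 mm above the desk; moves 25 mm along clamp y over a full squeeze (clamp y = 133 to 157 mm). The trigger is 20 mm wide in x, 10 mm thick, its top at about 121 mm.
- grip_back (a point): middle of the rear face (clamp y = 182 mm) of the fixed upright black grip behind the trigger, 105 mm above the desk; grip 30 mm wide in x, 12 thick, top at 128 mm. A gripper closing along clamp y takes trigger_face and grip_back between its fingers: 49 mm apart released, 25 mm squeezed
- squeeze_spot (a point): point midway between the fully squeezed trigger's front face and the grip's rear face, 100 mm above the desk: with the fingers centred here along clamp y, closing to 25 mm squeezes the trigger fully
- glue_stick: bystander: upright yellow glue stick with red cap, 25 mm across, 86 mm high, loose
- jar: bystander: upright white jar, 51 mm across, 97 mm high, loose
- stapler: bystander: red stapler, 34 x 124 x 42 mm, loose
- calculator: bystander: calculator, 122 x 76 x 17 mm, loose
Things that resemble listed ones, but are neither listed nor needed, are in the scene too. Leave any yellow look-alike of the card_stand alone.

How it is judged:
By the outcome, as a careful person would: the job done as asked, in the order asked, and still so for the second after the job is handed in, with the robot touching nothing.
It also fails if it takes over 70 s, if anything falls off the work surface, if the arm or the gripper's body presses on something with over 40 N, if the wrist force passes 120 N, or if a joint passes its speed limit or range.

## Working session

There is one attempt and no reset: what is moved stays moved. The work goes in short steps, Python scripts to look and compute and a tool call to move; the robot and the scene stay as the last step left them, time stands still between calls to the robot, and variables do not carry over. Pictures are saved under pics/ and viewed, at most 10 in all, crops included, and the job is handed in when it is done.

Besides the shell and the picture viewer there is one more tool, called after "Emit:" by a JSON object that holds its "op" and its "data", one argument or row to a line. apply_moves: Moves the arm, as the interface text tells. Shifts and turns lie within -1 to 1; 1 stands for 10 cm of shift or 45 degrees of turn. Its arguments: {"type":"object","properties":{"targets":{"type":"array","items":{"type":"array","items":{"type":"number","minimum":-1,"maximum":1}}}},"required":["targets"]}

```bash
mkdir -p pics; cat > h.py <<'E'
import numpy as np, cv2
from plant import ctrl
def shot(n,f=None):
    c=ctrl.read_camera(n)
    if f: cv2.imwrite('pics/'+f,c['pixels'][:,:,::-1])
    return c
def K(c):
    f=192/np.tan(np.radians(c['fov_y'])/2)
    return np.array([[f,0,c['cx']],[0,f,c['cy']],[0,0,1.]])
def ray(c,uv):
    p=cv2.undistortPoints(np.array(uv,float).reshape(-1,1,2),K(c),np.array(c['D'],float)).reshape(-1,2)
    T=np.array(c['world_from_camera']); d=np.c_[p,np.ones(len(p))]@T[:3,:3].T
    return T[:3,3],d
def plane(c,uv,z):
    o,d=ray(c,uv); return o+d*((z-o[2])/d[:,2])[:,None]
def tri(c1,p1,c2,p2):
    o1,d1=ray(c1,[p1]);o2,d2=ray(c2,[p2]);A=np.c_[d1[0],-d2[0]]
    s=np.linalg.lstsq(A,o2-o1,rcond=None)[0]
    a=o1+s[0]*d1[0];b=o2+s[1]*d2[0]; return (a+b)/2,np.linalg.norm(a-b)
def proj(c,P):
    T=np.linalg.inv(np.array(c['world_from_camera']))
    return cv2.projectPoints(np.array(P,float).reshape(-1,1,3),cv2.Rodrigues(T[:3,:3])[0],T[:3,3],K(c),np.array(c['D'],float))[0].reshape(-1,2)
E
python3 - <<'E'
from h import *
for n in ('top','scene'):
    c=shot(n,n+'0.png'); print(n,c['fov_y'],c['D'],np.round(c['world_from_camera'],3).tolist())
s=ctrl.sense();print(s['tcp_pos'],s['tcp_rot'],ctrl.pinch_z,s['time'])
E
```

```text
top 45.85046532289216 [-0.14297605  0.          0.          0.          0.        ] [[0.017, -0.989, 0.145, 0.369], [-1.0, -0.018, -0.009, -0.131], [0.011, -0.145, -0.989, 1.483], [0.0, 0.0, 0.0, 1.0]]
scene 45.245583097035215 [-0.08373683  0.          0.          0.          0.        ] [[0.795, -0.282, 0.537, -0.268], [-0.606, -0.406, 0.684, -1.222], [0.025, -0.869, -0.494, 0.861], [0.0, 0.0, 0.0, 1.0]]
[0.15558888 0.60494779 0.19239239] [-1.16311886e-04  1.25572964e-01  9.92084234e-01 -5.38255384e-04] -0.0188 0.1
```

View pics/top0.png

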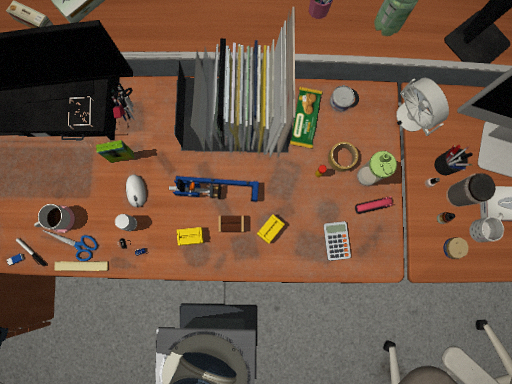

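View pics/scene0.png

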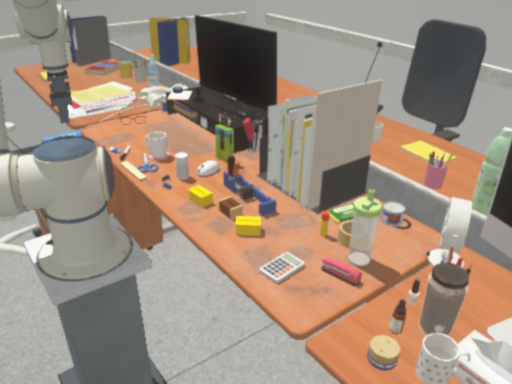

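The top view shows the dark stand at about (235,224), between two yellow look-alikes at (190,236) and (270,229). The clamp runs from the anvil at (258,190) to the trigger and grip at about (180,187), so its +y points left in the image. Next I'll zoom in on both views.

```bash
python3 - <<'E'
import cv2,numpy as np
a=cv2.imread('pics/top0.png')[160:260,160:290]; b=cv2.imread('pics/scene0.png')[140:245,180:290]
a=cv2.resize(a,(780,600),interpolation=cv2.INTER_CUBIC); b=cv2.resize(b,(628,600),interpolation=cv2.INTER_CUBIC)
cv2.imwrite('pics/topz.png',a);cv2.imwrite('pics/scenez.png',b)
E
```

```text
(no output)
```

View pics/topz.png

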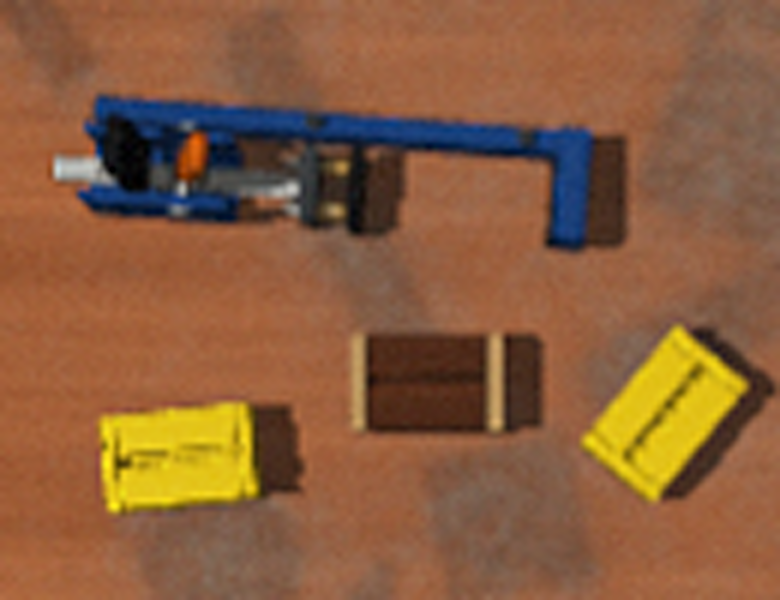

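View pics/scenez.png

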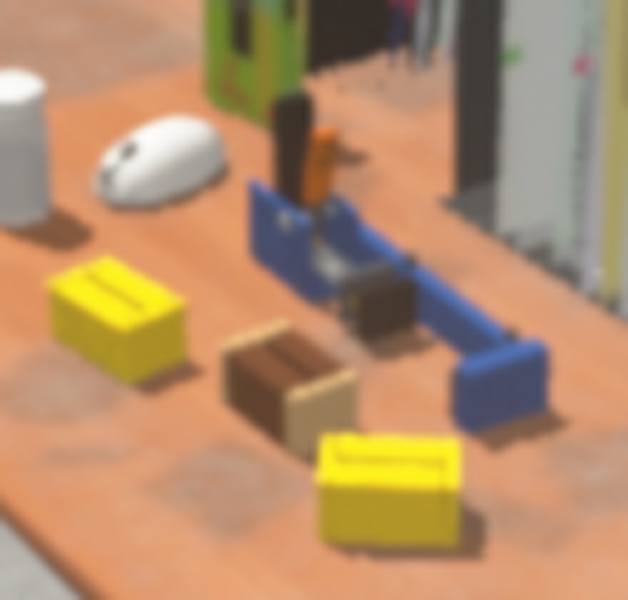

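The zoomed views show the stand's top corners in topz at (352,335), (503,335), (503,432) and (352,432). The anvil top is at x 552–590, the black pad face at x≈362, the jaw head at x≈312, the orange trigger at (192,155) and the grip at (125,150).

```bash
python3 - <<'E'
from h import *
c=shot('top'); s=shot('scene')
f=lambda x,y:(160+x/6-.4,160+y/6-.4)
P=plane(c,[f(352,335),f(503,335),f(503,432),f(352,432)],.042); print('stand',P.round(4).tolist(),P.mean(0))
v=P[0]-P[1]+P[3]-P[2];print('yaw',np.arctan2(-v[0],v[1]), np.linalg.norm(v)/2)
A=plane(c,[f(552,243),f(590,243),f(590,128)],.046);print('anvil',A.round(4).tolist())
R=plane(c,[f(300,130),f(530,152)],.036);v=R[0]-R[1];yaw=np.arctan2(-v[0],v[1]);print('rail yaw',yaw,R.tolist())
print('padface',plane(c,[f(364,190)],.042),'grip top',plane(c,[f(125,145)],.128))
g=lambda x,y:(180+x*110/628-.4,140+y*105/600-.4)
# heights from two views
print('anvil corner h',tri(c,f(552,243),s,g(455,377)))
print('stand corner h',tri(c,f(503,335),s,g(352,375)),tri(c,f(352,335),s,g(285,325)))
print('glue etc body clearance: ',plane(c,[(122,222)],.0))
E
```

```text
stand [[0.5124, -0.0366, 0.042], [0.5139, -0.1169, 0.042], [0.4624, -0.1179, 0.042], [0.4609, -0.038, 0.042]] [ 0.4874143 -0.0773442  0.042    ]
yaw 0.0187406316570544 0.0800546176537231
anvil [[0.5632, -0.142, 0.046], [0.5636, -0.1622, 0.046], [0.6257, -0.1613, 0.046]]
rail yaw -0.07816603574655326 [[0.623498550634613, -0.005110762341622499, 0.03600000000000003], [0.6137635537408044, -0.12939955358686425, 0.03600000000000003]]
padface [[ 0.59047459 -0.04093742  0.042     ]] grip top [[0.59805478 0.07532643 0.128     ]]
anvil corner h (array([ 0.5646286 , -0.14219693,  0.03650503]), np.float64(0.00038416272007707984))
stand corner h (array([ 0.5112501 , -0.11529206,  0.04339982]), np.float64(0.0059736916458882)) (array([ 0.51237811, -0.03634129,  0.0398651 ]), np.float64(0.0006228390723526078))
glue etc body clearance:  [[0.48828066 0.28449304 0.        ]]
```

Estimates: clamp origin is about (0.589,-0.099) with yaw -0.078. The stand centre is at (0.487,-0.077) with yaw +0.019. I'll move above the stand first, then refine with the wrist camera.

Emit:
{"op": "apply_moves", "data": {
  "targets": [
    [1, -0.306, -0.361, 0, 0],
    [1, -0.306, -0.361, 0, 0],
    [1, -0.306, -0.361, 0, 0],
    [1, -0.306, -0.361, 0, 0],
    [1, -0.306, -0.361, 0, 0],
    [1, -0.306, -0.361, 0, 0],
    [1, -0.306, -0.361, 0, 0],
    [1, -0.306, -0.361, 0, 0],
    [1, -0.306, -0.361, 0, 0],
    [1, -0.306, -0.361, 0, 0],
    [1, -0.306, -0.361, 0, 0],
    [1, -0.306, -0.361, 0, 0],
    [1, -0.306, -0.361, 0, 0],
    [1, -0.306, -0.361, 0, 0],
    [1, -0.306, -0.361, 0, 0],
    [1, -0.306, -0.361, 0, 0],
    [1, 0, 0, 0, -0.115],
    [1, 0, 0, 0, -0.115],
    [1, 0, 0, 0, -0.115],
    [1, 0, 0, 0, 0]
  ]
}}

```text
time: 2.7
tcp_pos: [0.4859, -0.0761, 0.1929]
tcp_rot: [-0.0, -0.009, 1.0, 0.0]
ft_force: [-0.2, 0.5, -0.1]
gripper_width: 1.003
grasp_force: 0.0
```

```bash
python3 - <<'E'
from h import *
c=shot('wrist','w1.png');print(c['fov_y'],c['D'],np.round(c['world_from_camera'],3).tolist())
s=ctrl.sense();print(s['tcp_pos'],s['tcp_rot'],s['time'],s['ft_force'])
E
```

```text
68.70219088514797 [-0.0626477  0.         0.         0.         0.       ] [[-0.019, 0.962, 0.271, 0.409], [1.0, 0.018, 0.006, -0.077], [0.001, 0.271, -0.962, 0.386], [0.0, 0.0, 0.0, 1.0]]
[ 0.48589688 -0.07606882  0.19287443] [-6.15752028e-05 -8.54305320e-03  9.99963505e-01  1.51702690e-05] 2.75 [-0.12477026  0.54008956 -0.20263005]
```

View pics/w1.png

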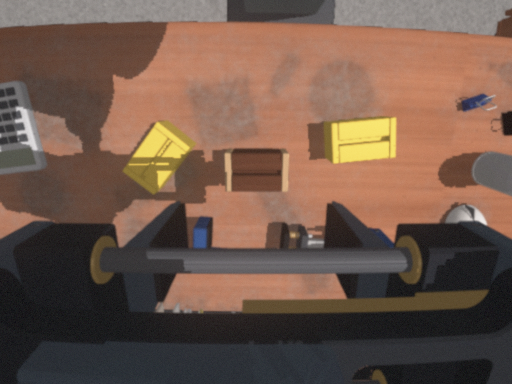

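The wrist view shows the stand at x 224–289, y 149–191, with its far top edge at y≈191. The anvil is at (202,232) and the pad at (290,235), both partly hidden by the fingers.

```bash
python3 - <<'E'
from h import *
def pale(c,win):
    h=cv2.cvtColor(c['pixels'],cv2.COLOR_RGB2HSV); m=cv2.inRange(h,(12,60,110),(28,150,255)); z=np.zeros_like(m); x0,x1,y0,y1=win; z[y0:y1,x0:x1]=m[y0:y1,x0:x1]; return z
c=shot('wrist')
for n,c,w in (('wrist',c,(215,300,140,197)),('top',shot('top'),(210,252,210,236))):
    m=pale(c,w)
    k,l,st,ce=cv2.connectedComponentsWithStats(m)
    for i in range(1,k):
        if st[i,4]>15: print(n,st[i].tolist(),ce[i].round(1), cv2.boxPoints(cv2.minAreaRect(np.argwhere(l==i)[:,::-1].astype(np.float32))).round(1).tolist())
cw=shot('wrist')
F=plane(cw,[(226,191),(288,191)],.042);N=plane(cw,[(224,149),(289,149)],0)
print('far top',F,'near', N)
p=cw['pixels']
print(p[185,218:234].tolist(),p[185,282:296].tolist())
E
```

```text
wrist [223, 148, 10, 44, 315] [227.9 169.1] [[223.0, 148.0], [232.0, 148.0], [232.0, 191.0], [223.0, 191.0]]
wrist [281, 148, 9, 44, 308] [284.7 170.6] [[281.0, 148.0], [289.0, 148.0], [289.0, 191.0], [281.0, 191.0]]
far top [[ 0.51572025 -0.11233968  0.042     ]
 [ 0.51432913 -0.03283069  0.042     ]] near [[ 0.46807124 -0.11886463  0.        ]
 [ 0.46648673 -0.02906014  0.        ]]
[[148, 104, 84], [175, 121, 96], [178, 124, 97], [158, 110, 86], [142, 99, 78], [139, 95, 73], [138, 96, 73], [132, 101, 79], [147, 119, 91], [197, 161, 121], [212, 171, 132], [212, 173, 131], [199, 160, 123], [148, 114, 87], [108, 75, 57], [102, 65, 49]] [[177, 142, 109], [211, 171, 130], [217, 176, 136], [215, 175, 133], [218, 177, 135], [216, 172, 132], [195, 146, 115], [182, 130, 106], [181, 128, 102], [184, 129, 104], [187, 131, 103], [184, 125, 99], [183, 125, 97], [184, 125, 96]]
```

Emit:
{"op": "apply_moves", "data": {
  "targets": [
    [1, -0.45, 0.15, 0, 0],
    [1, -0.45, 0.15, 0, 0],
    [1, -0.45, 0.15, 0, 0],
    [1, 0, 0, 0, 0.14],
    [1, 0, 0, 0, 0]
  ]
}}

```text
time: 3.52
tcp_pos: [0.62, -0.0282, 0.1925]
tcp_rot: [-0.0, 0.045, 0.999, 0.0]
ft_force: [-1.2, -0.5, 0.7]
gripper_width: 1.001
grasp_force: 0.0
```

```bash
python3 - <<'E'
from h import *
c=shot('wrist','w2.png')
im=c['pixels'][60:260,110:400,::-1]
cv2.imwrite('pics/w2z.png',cv2.resize(im,None,fx=2.7,fy=2.7,interpolation=cv2.INTER_CUBIC))
E
```

```text
(no output)
```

View pics/w2z.png

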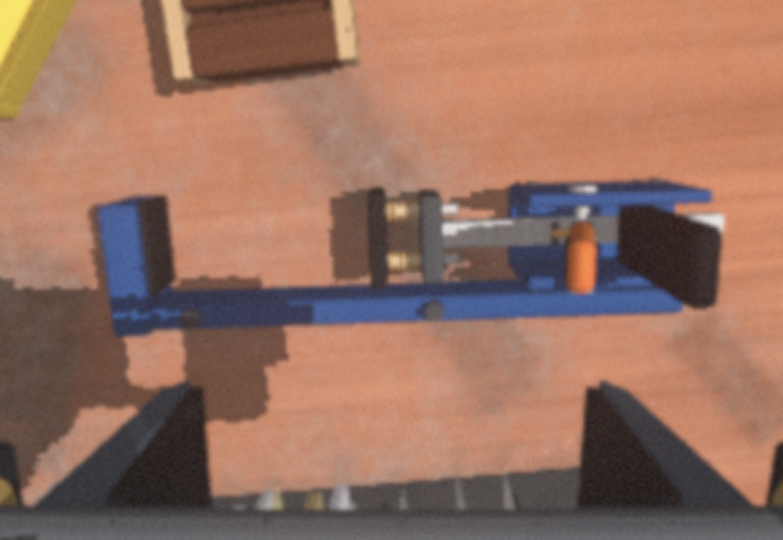

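The crop shows the anvil top's inner front corner at about (138,200), the pad's top face edge at x≈370 and rows 190–285, the jaw head at 420–440, the orange trigger at (582,258), the grip at (670,255) and the stand's far corners at (190,80) and (355,62).

```bash
python3 - <<'E'
from h import *
c=shot('top'); w=shot('wrist')
f=lambda x,y:(160+x/6-.4,160+y/6-.4); g=lambda x,y:(110+x/2.7-.3,60+y/2.7-.3)
for n,a,b,z in (('anvil in',(552,243),(138,200),.046),('anvil out',(590,243),(98,206),.046),('stand L',(352,335),(355,62),.042),('stand R',(503,335),(190,80),.042),('pad front',(362,232),(370,190),.042)):
    print(n,tri(c,f(*a),w,g(*b)),'wrist',plane(w,[g(*b)],z).round(4),'top',plane(c,[f(*a)],z).round(4))
R=plane(w,[g(170,292),g(640,276)],0.0);v=R[1]-R[0];print('rail yaw',np.arctan2(-v[0],v[1]),R)
R=plane(w,[g(140,331),g(680,311)],0.036);v=R[1]-R[0];print('rail yaw back',np.arctan2(-v[0],v[1]),R)
print('tcp',ctrl.sense()['tcp_pos'])
E
```

```text
anvil in (array([ 0.56564105, -0.14224355,  0.03204732]), np.float64(0.0011591547676510006)) wrist [[ 0.5653 -0.1376  0.046 ]] top [[ 0.5632 -0.142   0.046 ]]
anvil out (array([ 0.56657939, -0.16274792,  0.0291679 ]), np.float64(0.0014991797354380505)) wrist [[ 0.5662 -0.1562  0.046 ]] top [[ 0.5636 -0.1622  0.046 ]]
stand L (array([ 0.51429289, -0.03566401,  0.02433124]), np.float64(0.00040970888238726547)) wrist [[ 0.5158 -0.0351  0.042 ]] top [[ 0.5124 -0.0366  0.042 ]]
stand R (array([ 0.51548491, -0.11566065,  0.01292335]), np.float64(0.003288456056083958)) wrist [[ 0.5164 -0.1074  0.042 ]] top [[ 0.5139 -0.1169  0.042 ]]
pad front (array([ 0.57615318, -0.0364267 , -0.02061233]), np.float64(0.000541666881179477)) wrist [[ 0.5709 -0.0339  0.042 ]] top [[ 0.5678 -0.0405  0.042 ]]
rail yaw -0.053831846787821123 [[ 0.61707515 -0.14486037  0.        ]
 [ 0.63028585  0.10030929  0.        ]]
rail yaw back -0.050385948096417714 [[ 0.62785696 -0.15108432  0.036     ]
 [ 0.64094076  0.10836756  0.036     ]]
tcp [ 0.61965416 -0.02864873  0.19300708]
```

```bash
python3 - <<'E'
from h import *
from scipy.spatial.transform import Rotation as Ro
w=shot('wrist');s=ctrl.sense();q=s['tcp_rot'];R=Ro.from_quat([q[1],q[2],q[3],q[0]]).as_matrix()
P=[s['tcp_pos']+R@[a,b,0] for a in(.016,-.016) for b in(-.0455,.0455)]
print(proj(w,P).round(1).tolist(), 'obs', 110+187/2.7,110+603/2.7,60+383/2.7)
# finger inner-edge columns, dark mask near the tips
g=cv2.cvtColor(w['pixels'],cv2.COLOR_RGB2GRAY)
for r in (206,212,220,230): 
    d=np.where(g[r,150:360]>75)[0]+150; print(r,d.min(),d.max())
# stand cheeks outer edges and clamp in top vs wrist, by colour
t=shot('top');h=cv2.cvtColor(t['pixels'],cv2.COLOR_RGB2HSV)[185-15:215,165:265]
m=cv2.inRange(h,(105,140,40),(125,255,255));ys,xs=np.nonzero(m)
back=[(x+165,ys[xs==x].min()+170) for x in range(15,90) if (xs==x).any()]
b=plane(t,back,.036);k=np.polyfit(b[:,1],b[:,0],1);print('top rail back yaw',-np.arctan(k[0]))
print('tcp u,v',proj(w,[s['tcp_pos']]),w['cx'])
E
```

```text
[[191.2, 193.0], [317.0, 193.1], [193.9, 233.4], [314.4, 233.5]] obs 179.25925925925924 333.3333333333333 201.85185185185185
206 150 359
212 150 359
220 150 359
230 187 324
top rail back yaw -0.07530616832788455
tcp u,v [[254.11763779 213.76178299]] 255.63033941367445
```

```bash
python3 - <<'E'
from h import *
def edge(c,x0,x1,y0,y1,z,low,lo=(105,130,25)):
    h=cv2.cvtColor(c['pixels'],cv2.COLOR_RGB2HSV);m=cv2.inRange(h,lo,(125,255,255))
    pts=[]
    for x in range(x0,x1):
        r=np.nonzero(m[y0:y1,x])[0]
        if len(r): pts.append((x,y0+(r.max() if low else r.min())))
    b=plane(c,pts,z);k=np.polyfit(b[:,1],b[:,0],1)
    for _ in range(3):
        e=np.abs(b[:,0]-np.polyval(k,b[:,1]));b=b[e<.0025];k=np.polyfit(b[:,1],b[:,0],1)
    return -np.arctan(k[0]),len(b),np.polyval(k,-.1),np.polyval(k,0)
w=cv2.imread('pics/w2.png')
for i in range(2):
    w=shot('wrist');t=shot('top')
    print('wrist back',edge(w,155,355,160,190,.036,True),'top back',edge(t,180,250,170,200,.036,False))
s=ctrl.sense();print(s['tcp_pos'],s['tcp_rot'],s['time'])
E
```

```text
wrist back (np.float64(-0.07408951093148534), 114, np.float64(0.6241363186852473), np.float64(0.631558856152976)) top back (np.float64(-0.07908224547755978), 28, np.float64(0.6213877561900514), np.float64(0.6293125081000912))
wrist back (np.float64(-0.07550401832145189), 114, np.float64(0.6238567637572271), np.float64(0.6314215463030507)) top back (np.float64(-0.0712710080201033), 26, np.float64(0.6230321530817623), np.float64(0.6301713459572507))
[ 0.61999369 -0.02860354  0.19305216] [ 6.92282217e-05  4.52868400e-02  9.98974022e-01 -4.71003637e-06] 3.975
```

Emit:
{"op": "apply_moves", "data": {
  "targets": [
    [1, 0.422, -0.195, 0, 0],
    [1, 0.422, -0.195, 0, 0],
    [1, 0.422, -0.195, 0, 0],
    [1, 0, 0, 0, -0.14],
    [1, 0, 0, 0.45, 0],
    [1, 0, 0, 0.45, 0],
    [1, 0, 0, 0.4, 0],
    [1, 0, 0, 0, 0],
    [1, 0, 0, 0, 0]
  ]
}}

```text
time: 5.1
tcp_pos: [0.4894, -0.0755, 0.0642]
tcp_rot: [0.001, -0.01, 1.0, -0.0]
ft_force: [-0.2, -1.3, 0.9]
gripper_width: 1.001
grasp_force: 0.0
```

```bash
python3 - <<'E'
from h import *
c=shot('wrist');s=ctrl.sense();print(s['tcp_pos'],s['tcp_rot'])
h=cv2.cvtColor(c['pixels'],cv2.COLOR_RGB2HSV);m=cv2.inRange(h,(12,60,110),(28,150,255));m[:,:150]=0;m[:,360:]=0
k,l,st,ce=cv2.connectedComponentsWithStats(m)
for i in range(1,k):
    if st[i,4]>60: print(st[i].tolist())
g=cv2.cvtColor(c['pixels'],cv2.COLOR_RGB2GRAY);g=c['pixels'].copy()[100:300,130:390,::-1]
cv2.imwrite('pics/w3.png',cv2.resize(g,None,fx=2.5,fy=2.5))
E
```

```text
[ 0.48973002 -0.07555679  0.06447211] [ 1.09190907e-03 -9.63378227e-03  9.99952945e-01 -3.26391449e-04]
[352, 124, 8, 57, 162]
[150, 143, 18, 38, 115]
[205, 165, 16, 69, 740]
[291, 165, 16, 69, 700]
[304, 285, 14, 10, 115]
[242, 299, 28, 6, 66]
```

View pics/w3.png

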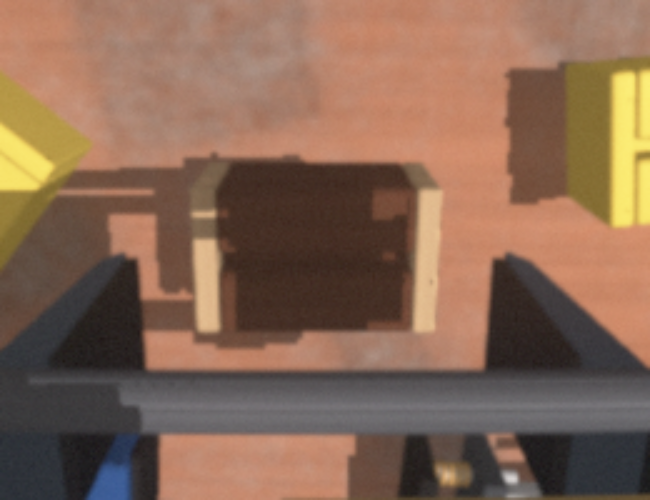

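The wrist view shows the stand centred between the fingers: stand columns 196–440, finger inner edges 140 and 488. I'll descend and grip.

Emit:
{"op": "apply_moves", "data": {
  "targets": [
    [1, 0, 0.01, 0.2, 0],
    [1, 0, 0, 0.2, 0],
    [1, 0, 0, 0.14, 0],
    [1, 0, 0, 0, 0],
    [0.8, 0, 0, 0, 0],
    [0.8, 0, 0, 0, 0],
    [0.8, 0, 0, 0, 0],
    [0.8, 0, 0, 0, 0]
  ]
}}

```text
time: 6.15
tcp_pos: [0.4892, -0.0744, 0.0097]
tcp_rot: [0.001, -0.01, 1.0, -0.0]
ft_force: [-0.2, -0.5, 7.8]
gripper_width: 0.871
grasp_force: 30.0
```

Emit:
{"op": "apply_moves", "data": {
  "targets": [
    [0.8, 0, 0, 0, 0.06],
    [0.8, 0, 0, 0, 0.06],
    [0.8, -0.136, -0.028, 0, 0],
    [0.8, -0.136, -0.028, 0, 0],
    [0.8, -0.136, -0.027, 0, 0],
    [0.8, -0.136, -0.027, 0, 0],
    [0.8, 0, 0, 0, 0],
    [1, 0, 0, 0, 0],
    [1, 0, 0, 0, 0],
    [1, 0, 0, 0, 0]
  ]
}}

```text
time: 7.4
tcp_pos: [0.5417, -0.0892, 0.0089]
tcp_rot: [-0.0, 0.038, 0.999, 0.0]
ft_force: [-1.3, 0.2, 0.1]
gripper_width: 0.997
grasp_force: 0.0
```

Emit:
{"op": "apply_moves", "data": {
  "targets": [
    [1, 0.2, 0, 0, 0],
    [1, 0.2, 0, 0, 0],
    [1, 0.2, 0, 0, 0],
    [0.4, 0, 0, 0, 0],
    [0.4, 0, 0, 0, 0],
    [0.4, 0, 0, 0, 0],
    [0.4, 0, 0, 0, 0],
    [0.4, 0, 0, 0, 0]
  ]
}}

```text
time: 8.4
tcp_pos: [0.4824, -0.0848, 0.0089]
tcp_rot: [0.0, 0.037, 0.999, -0.0]
ft_force: [-0.4, -0.1, -0.1]
gripper_width: 0.486
grasp_force: 0.0
```

```bash
cat > st.py <<'E'
from h import *
w=shot('wrist')
def stand(c,z=.042):
    "pale cheeks near the expected place: outer ends along clamp y and yaw"
    h=cv2.cvtColor(c['pixels'],cv2.COLOR_RGB2HSV);m=cv2.inRange(h,(12,60,110),(28,150,255))
    k,l,st,ce=cv2.connectedComponentsWithStats(m);o=[]
    for i in range(1,k):
        q=plane(c,[ce[i]],z)[0]
        if st[i,4]>8 and .49<q[0]<.63 and -.15<q[1]<-.02: o.append((st[i].tolist(),q.round(4).tolist()))
    return o
for n in('top','wrist'): print(n,stand(shot(n)))
s=ctrl.sense();print(s['tcp_pos'],s['ft_force'],s['time'])
E
python3 st.py
```

```text
top []
wrist [([179, 237, 14, 45, 327], [0.4965, -0.1309, 0.042]), ([326, 242, 6, 41, 97], [0.5068, -0.0379, 0.042]), ([327, 295, 22, 15, 173], [0.537, -0.0309, 0.042]), ([205, 300, 11, 8, 52], [0.5319, -0.1188, 0.042]), ([268, 300, 14, 9, 80], [0.5354, -0.0746, 0.042])]
[ 0.4823042  -0.08480253  0.00888704] [-0.37134404 -0.1904752   0.41773451] 8.55
```

Emit:
{"op": "apply_moves", "data": {
  "targets": [
    [0.4, -0.15, 0, 0, 0],
    [0.4, -0.12, 0, 0, 0],
    [0.4, -0.12, 0, 0, 0],
    [0.4, -0.1, 0, 0, 0],
    [0.4, -0.08, 0, 0, 0],
    [0.4, 0, 0, 0, 0]
  ]
}}

```text
time: 9.3
tcp_pos: [0.5398, -0.0892, 0.0089]
tcp_rot: [0.0, 0.038, 0.999, -0.0]
ft_force: [-0.4, 0.3, -0.4]
gripper_width: 0.404
grasp_force: 0.0
```

```bash
python3 - <<'E'
from h import *
t=shot('top'); s=shot('scene')
a=cv2.resize(t['pixels'][165:235,165:265,::-1],(540,378),interpolation=cv2.INTER_CUBIC)
b=cv2.resize(s['pixels'][150:235,200:290,::-1],(400,378),interpolation=cv2.INTER_CUBIC)
cv2.imwrite('pics/p1.png',cv2.resize(np.hstack([a,b]),(800,322)))
print(ctrl.sense()['ft_force'])
E
```

```text
[0.69063975 0.09148131 0.07938231]
```

View pics/p1.png

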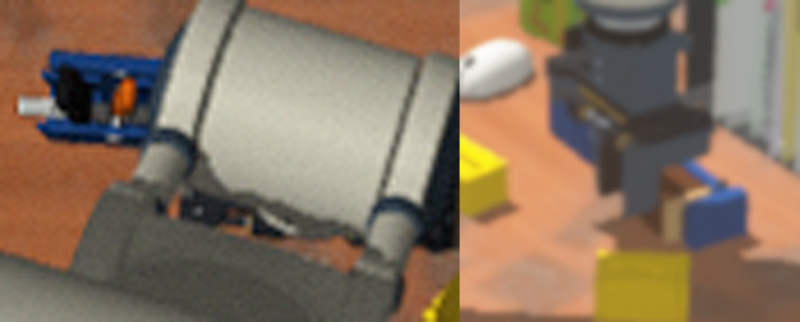

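The arm covers the top view. In the scene view the stand is between the fingers and the anvil, entering the bay. I'll creep forward.

Emit:
{"op": "apply_moves", "data": {
  "targets": [
    [0.4, -0.04, 0, 0, 0],
    [0.4, -0.04, 0, 0, 0],
    [0.4, 0, 0, 0, 0]
  ]
}}

```text
time: 9.78
tcp_pos: [0.5475, -0.0898, 0.009]
tcp_rot: [0.0, 0.038, 0.999, -0.0]
ft_force: [0.2, 0.6, -0.5]
gripper_width: 0.398
grasp_force: 0.0
```

Emit:
{"op": "apply_moves", "data": {
  "targets": [
    [0.4, -0.02, 0, 0, 0],
    [0.4, 0, 0, 0, 0]
  ]
}}

```text
time: 10.02
tcp_pos: [0.5492, -0.0898, 0.0089]
tcp_rot: [0.0, 0.038, 0.999, 0.0]
ft_force: [0.3, 0.7, 0.0]
gripper_width: 0.4
grasp_force: 0.0
```

Emit:
{"op": "apply_moves", "data": {
  "targets": [
    [0.4, -0.015, 0, 0, 0],
    [0.4, 0, 0, 0, 0]
  ]
}}

```text
time: 10.28
tcp_pos: [0.5503, -0.0899, 0.0089]
tcp_rot: [-0.0, 0.037, 0.999, 0.0]
ft_force: [-3.7, 0.4, 0.1]
gripper_width: 0.397
grasp_force: 1.3
```

Emit:
{"op": "apply_moves", "data": {
  "targets": [
    [0.4, -0.015, 0, 0, 0],
    [0.4, 0, 0, 0, 0]
  ]
}}

```text
time: 10.52
tcp_pos: [0.5504, -0.0899, 0.0087]
tcp_rot: [-0.002, 0.037, 0.999, 0.0]
ft_force: [-9.1, -2.4, 6.0]
gripper_width: 0.398
grasp_force: 4.7
```

Emit:
{"op": "apply_moves", "data": {
  "targets": [
    [0.4, -0.01, 0, 0, 0],
    [0.4, 0, 0, 0, 0],
    [0.4, 0, 0, 0, 0]
  ]
}}

```text
time: 10.9
tcp_pos: [0.5504, -0.0899, 0.0086]
tcp_rot: [-0.002, 0.037, 0.999, 0.0]
ft_force: [-13.9, -2.3, 8.3]
gripper_width: 0.391
grasp_force: 6.8
```

The stand is seated on the rail at about 14 N. Now I'll back off, lift and inspect.

Emit:
{"op": "apply_moves", "data": {
  "targets": [
    [0.4, 0.2, 0, 0, 0],
    [0.4, 0.4, 0, 0, 0],
    [1, 0, 0, -0.45, 0],
    [1, 0, 0, -0.45, 0],
    [1, 0, 0, -0.47, 0],
    [1, 0, 0, -0.47, 0],
    [1, -0.404, 0.221, 0, 0],
    [1, -0.404, 0.221, 0, 0],
    [1, -0.404, 0.221, 0, 0],
    [1, 0, 0, 0, 0],
    [1, 0, 0, 0, 0]
  ]
}}

```text
time: 12.28
tcp_pos: [0.6186, -0.0286, 0.1926]
tcp_rot: [-0.0, 0.037, 0.999, -0.0]
ft_force: [1.1, -0.5, -0.0]
gripper_width: 1.001
grasp_force: 0.0
```

```bash
python3 - <<'E'
from h import *
c=shot('wrist','w4.png')
im=c['pixels'][90:240,130:400,::-1]
cv2.imwrite('pics/w4z.png',cv2.resize(im,None,fx=2.9,fy=2.9,interpolation=cv2.INTER_CUBIC))
s=ctrl.sense();print(s['tcp_pos'],s['tcp_rot'])
E
```

```text
[ 0.61832853 -0.02885263  0.1928136 ] [-2.89731126e-04  3.76064050e-02  9.99292587e-01 -1.15007688e-05]
```

View pics/w4z.png

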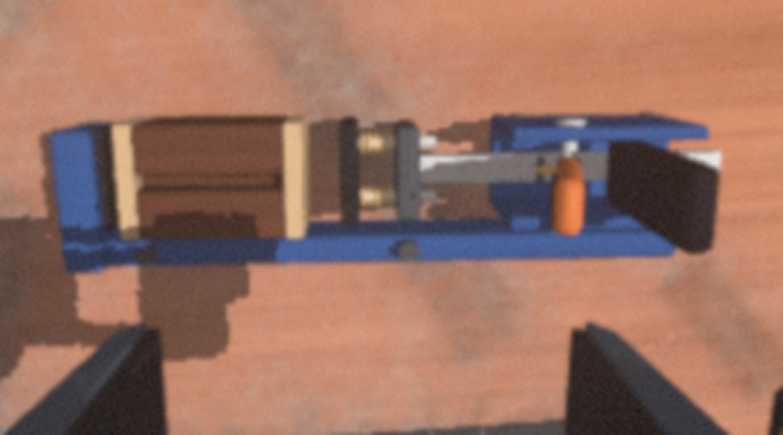

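The wrist view shows the stand square on the rail at columns 112–307, the pad face at 341, and a pad-to-head gap from 357 to 397 (free, about 16 mm). The trigger is at (568,197) and the grip's rear top edge at x≈712.

```bash
cat > cl.py <<'E'
import numpy as np
O=np.array([.590,-.098]);ps=-.075;X=np.array([np.cos(ps),np.sin(ps)]);Y=np.array([-np.sin(ps),np.cos(ps)])
def toc(p): d=np.array(p)[...,:2]-O; return np.stack([d@X,d@Y],-1)*1000
E
python3 - <<'E'
from h import *
from cl import *
w=shot('wrist');t=shot('top');g=lambda x,y:(130+x/2.9-.33,90+y/2.9-.33)
for n,p,z in(('grip rear top',(712,210),.128),('grip rear corner',(713,250),.128),('trig tip',(568,235),.121),('trig L',(553,215),.115),('trig R',(583,215),.115),('anvil',(97,130),.046),('stand L',(112,235),.042),('stand R',(307,235),.042),('pad',(341,125),.042),('head',(397,125),.042),('padback',(357,125),.042)):
    print(n,toc(plane(w,[g(*p)],z)).round(1))
h=cv2.cvtColor(t['pixels'],cv2.COLOR_RGB2HSV)
m=cv2.inRange(h,(5,170,150),(14,255,255));m[:170]=0;m[200:]=0;m[:,:180]=0;m[:,215:]=0
ys,xs=np.nonzero(m);print('top orange',xs.min(),xs.max(),ys.min(),ys.max(),toc(plane(t,[(xs.mean(),ys.mean())],.11)))
d=cv2.inRange(t['pixels'],(0,0,0),(45,45,45));d[:175]=0;d[195:]=0;d[:,:172]=0;d[:,188:]=0
ys,xs=np.nonzero(d);print('top grip',xs.min(),xs.max(),ys.min(),ys.max(),toc(plane(t,[(xs.min()-.5,ys.mean()),(xs.mean(),ys.min()-.5)],.128)))
E
```

```text
grip rear top [[ -2.9 185.1]]
grip rear corner [[ 10.5 187. ]]
trig tip [[  7.1 140. ]]
trig L [[  1.5 136. ]]
trig R [[  1.5 146.3]]
anvil [[-20.6 -39.6]]
stand L [[ 25.2 -38.1]]
stand R [[25.3 47. ]]
pad [[-21.8  62. ]]
head [[-21.8  85.5]]
padback [[-21.8  68.7]]
top orange 180 193 182 199 [[ -7.6892834  143.44697579]]
top grip 176 187 175 194 [[ -3.89447067 188.72542965]
 [ 23.75354903 173.6806836 ]]
```

Emit:
{"op": "apply_moves", "data": {
  "targets": [
    [1, 0.077, 0.3, 0, 0],
    [1, 0.077, 0.3, 0, 0],
    [1, 0.077, 0.3, 0, 0],
    [1, 0, 0, 0, 0],
    [1, 0, 0, 0.3, 0],
    [1, 0, 0, 0.3, 0],
    [1, 0, 0, 0.26, 0],
    [1, 0, 0, 0.26, 0],
    [1, 0, 0, 0, 0]
  ]
}}

```text
time: 13.55
tcp_pos: [0.6015, 0.0618, 0.0797]
tcp_rot: [-0.002, 0.038, 0.999, -0.0]
ft_force: [-0.0, 0.3, -0.2]
gripper_width: 0.999
grasp_force: 0.0
```

```bash
python3 - <<'E'
from h import *
c=shot('wrist','w5.png')
cv2.imwrite('pics/w5z.png',cv2.resize(c['pixels'][80:330,60:400,::-1],None,fx=2.3,fy=2.3,interpolation=cv2.INTER_CUBIC))
E
```

```text
(no output)
```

View pics/w5z.png

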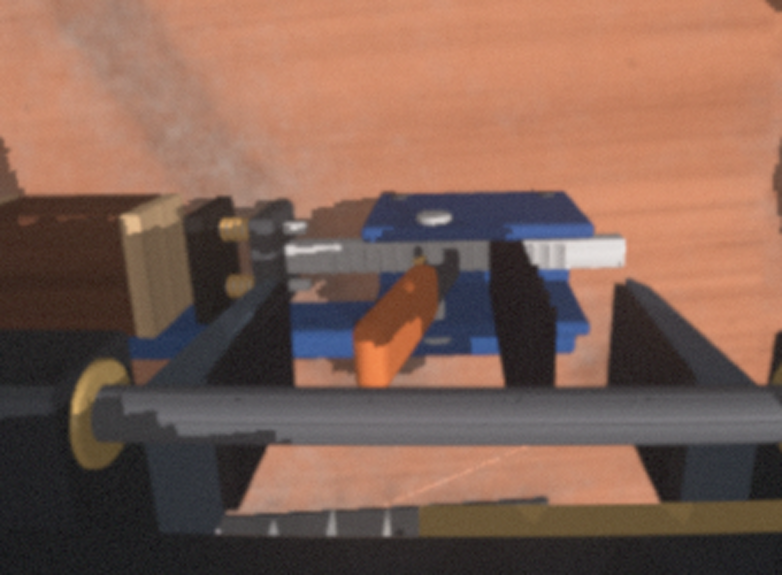

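The wrist view shows the orange trigger at (385,320) and the black grip at (525,300), both between the fingers (inner edges 290 and 612). The pad (188–232), the gold pins (220–248, row 228) and the jaw head (from 250) are all visible. I've used all my viewings, so I'll track the pins numerically from here.

Emit:
{"op": "apply_moves", "data": {
  "targets": [
    [1, 0, 0.06, 0, 0],
    [1, 0, 0.063, 0, 0],
    [1, 0, 0, 0, 0],
    [1, 0, 0, 0, 0]
  ]
}}

```text
time: 14.1
tcp_pos: [0.6038, 0.0753, 0.0812]
tcp_rot: [0.0, 0.037, 0.999, -0.0]
ft_force: [0.3, -0.8, 0.3]
gripper_width: 1.001
grasp_force: 0.0
```

```bash
cat > m.py <<'E'
from h import *
from cl import *
c=shot('wrist');p=c['pixels'];h=cv2.cvtColor(p,cv2.COLOR_RGB2HSV)
s=ctrl.sense();print(s['tcp_pos'].round(4),s['ft_force'].round(1),round(s['gripper_width'],3),round(s['time'],2))
m=cv2.inRange(h,(14,90,90),(28,255,255));z=np.zeros_like(m);z[168:192,95:180]=m[168:192,95:180]
k,l,st,ce=cv2.connectedComponentsWithStats(z)
for i in range(1,k):
    if st[i,4]>5: print('gold',st[i].tolist())
for r in (176,179): print(r,''.join('%4d'%v for v in cv2.cvtColor(p,cv2.COLOR_RGB2GRAY)[r,100:180:1]))
E
python3 m.py
```

```text
[0.6037 0.0751 0.0811] [-0.1 -0.7  0.1] 0.998 14.15
gold [97, 168, 30, 24, 612]
gold [141, 172, 12, 11, 106]
176  109 105 103 104 103 100  95  89  92  91  95  92  95  93 104 123 135 126 114 110 107 109 120 120  91  59  51  56  56  56  57  54  51  49  50  41  47  46  44  47  73 127 155 153 158 172 169 177 183 176 163 128  97  88  92  90  91  91  89  93  94  90  91  78  69  74  71  77 118 168 195 203 202 203 195 185 180 163 132  98
179  107 108 107 101 104 103  98  93  89  92  95  94  92  95  94  96 100  93  91  91  92  94  91  96  88  66  55  53  53  54  53  55  55  47  47  35  40  40  36  43  57  83  97 106 114 123 118 113 118 109 106 101  98  80  83  81  81  82  80  83  84  80  67  60  58  60  64  59  65  81  96 101  99  97 102 104 104 100  95  84
```

Emit:
{"op": "apply_moves", "data": {
  "targets": [
    [0.1, 0, 0, 0, 0],
    [0.1, 0, 0, 0, 0],
    [0.1, 0, 0, 0, 0],
    [0.1, 0, 0, 0, 0],
    [0.1, 0, 0, 0, 0],
    [0.1, 0, 0, 0, 0],
    [0.1, 0, 0, 0, 0]
  ]
}}

```text
time: 15.02
tcp_pos: [0.6038, 0.076, 0.0811]
tcp_rot: [0.0, 0.038, 0.999, 0.001]
ft_force: [1.6, 19.7, -1.4]
gripper_width: 0.266
grasp_force: 29.5
```

```bash
python3 m.py
```

```text
[0.6038 0.0761 0.0811] [-0.2  8.3  4.7] 0.268 15.07
gold [96, 168, 28, 24, 482]
gold [135, 173, 12, 10, 103]
176  195 195 193 195 194 170 144 141 143 144 146 145 144 147 147 143 128 104  73  47  41  42  50  40  42  43  43  38  42  39  44  41  42  43  60  84 102 103 106 108 106 106 107 108 107  98  76  60  59  59  58  68  91  92  93  91  87  75  71  72  70  83 135 189 205 204 204 203 205 207 195 165 113  90  85  88  85  82  84  88
179  179 172 150 133 148 173 151 137 137 134 126 111 105 104 101 103  98  89  75  57  42  41  43  39  40  42  37  40  40  40  37  41  44  41  61  85  99 106 105 111 106 104 107 106 107 103  84  65  61  58  58  68  81  85  89  87  82  72  58  56  55  60  82 115 124 123 109 104 105 108 107 105  94  88  82  86  84  86  86  85
```

Full squeeze reached: width 24.4 mm, and the jaw advanced about 5 mm. Now release and squeeze again.

Emit:
{"op": "apply_moves", "data": {
  "targets": [
    [1, 0, 0, 0, 0],
    [1, 0, 0, 0, 0],
    [1, 0, 0, 0, 0],
    [1, 0, 0, 0, 0],
    [1, 0, 0, 0, 0],
    [1, 0, 0, 0, 0],
    [1, 0, 0, 0, 0],
    [0.1, 0, 0, 0, 0],
    [0.1, 0, 0, 0, 0],
    [0.1, 0, 0, 0, 0],
    [0.1, 0, 0, 0, 0],
    [0.1, 0, 0, 0, 0],
    [0.1, 0, 0, 0, 0],
    [0.1, 0, 0, 0, 0]
  ]
}}

```text
time: 16.82
tcp_pos: [0.6039, 0.0759, 0.0812]
tcp_rot: [0.0, 0.038, 0.999, 0.001]
ft_force: [1.0, 21.8, -0.2]
gripper_width: 0.268
grasp_force: 29.4
```

```bash
python3 m.py
```

```text
[0.6039 0.0761 0.0812] [-0.9  8.3  3.6] 0.263 16.88
gold [96, 168, 24, 24, 351]
gold [129, 173, 11, 10, 100]
176  197 196 192 193 191 171 145 141 145 142 137 115  76  59  57  54  50  44  40  39  40  42  42  44  40  44  41  45  66 100 108 106 107 107 107 110 107 103  98  80  68  61  59  62  61  59  61  59  60  60  58  67  69  67  71  88 133 170 182 182 182 191 203 205 193 165 132  96  83  83  84  87  83  86  88  87  88  84  83  82
179  173 152 134 134 147 173 152 135 133 131 122  99  72  55  48  51  50  46  43  37  41  39  42  43  38  37  36  44  66  99 104 102 107 108 108 109 106 105 103  90  67  60  55  58  58  53  63  58  61  57  56  54  58  57  52  58  79  96 104 104 105 115 125 134 125 107  93  87  83  82  84  83  81  82  83  84  85  87  85  84
```

Emit:
{"op": "apply_moves", "data": {
  "targets": [
    [1, 0, 0, 0, 0],
    [1, 0, 0, 0, 0],
    [1, 0, 0, 0, 0],
    [1, 0, 0, 0, 0],
    [1, 0, 0, 0, 0],
    [1, 0, 0, 0, 0],
    [1, 0, 0, 0, 0],
    [0.1, 0, 0, 0, 0],
    [0.1, 0, 0, 0, 0],
    [0.1, 0, 0, 0, 0],
    [0.1, 0, 0, 0, 0],
    [0.1, 0, 0, 0, 0],
    [0.1, 0, 0, 0, 0],
    [0.1, 0, 0, 0, 0]
  ]
}}

```text
time: 18.62
tcp_pos: [0.604, 0.0759, 0.0812]
tcp_rot: [0.0, 0.038, 0.999, 0.001]
ft_force: [2.4, 21.3, -1.0]
gripper_width: 0.268
grasp_force: 29.4
```

```bash
sed -i 's/168:192,95:180/168:192,85:180/g; s/100:180:1/85:165:1/' m.py; python3 m.py
```

```text
[0.6039 0.0761 0.0812] [-0.9  8.6  3.5] 0.26 18.68
gold [95, 168, 20, 24, 229]
gold [122, 173, 11, 10, 91]
176   54  52  53  62  67  81  84  87  88  96 132 176 193 197 194 192 197 196 186 144  84  57  54  53  53  57  58  54  52  46  48  47  40  42  43  39  49  75  96 101 104 109 107 105 111 106  97  88  68  61  61  61  59  61  59  58  59  54  55  54  57  54  56  57 103 174 199 203 196 183 181 180 177 165 136 105  90  90  87  84
179   53  54  54  56  58  75  84  79  79  81 102 144 175 180 178 174 150 136 129 113  86  64  53  55  52  54  57  53  45  43  42  38  41  34  38  40  46  73  98 106 105 104 108 104 109 105 100  96  73  60  58  61  60  56  59  63  58  59  56  56  54  55  53  56  61  85 105 101 106 105 103 104 102 103  99  89  85  84  90  89
```

Emit:
{"op": "apply_moves", "data": {
  "targets": [
    [1, 0, 0, 0, 0],
    [1, 0, 0, 0, 0],
    [1, 0, 0, 0, 0],
    [1, 0, 0, 0, 0],
    [1, 0, 0, 0, 0],
    [1, 0, 0, 0, 0],
    [1, 0, 0, 0, 0],
    [0.1, 0, 0, 0, 0],
    [0.1, 0, 0, 0, 0],
    [0.1, 0, 0, 0, 0],
    [0.1, 0, 0, 0, 0],
    [0.1, 0, 0, 0, 0],
    [0.1, 0, 0, 0, 0],
    [0.1, 0, 0, 0, 0]
  ]
}}

```text
time: 20.42
tcp_pos: [0.6039, 0.0759, 0.0812]
tcp_rot: [0.0, 0.038, 0.999, 0.001]
ft_force: [1.9, 24.3, -1.0]
gripper_width: 0.264
grasp_force: 28.9
```

```bash
python3 m.py
```

```text
[0.604  0.0761 0.0812] [-0.5  8.7  2.6] 0.265 20.48
gold [91, 168, 20, 24, 231]
gold [118, 173, 9, 10, 75]
176   52  53  54  56  66  92 139 186 196 195 195 194 194 194 178 126  76  56  56  56  57  59  57  53  51  46  48  49  44  46  51  46  56  79 100 101 107 108 102 104 100  77  59  58  58  56  59  55  63  58  58  61  55  53  53  53  57  55  77 102 117 119 118 123 146 182 199 200 196 167 135 101  88  86  85  88  88  87  86  87
179   54  52  52  55  56  66 103 152 176 180 180 177 176 178 168 130  78  50  45  44  51  51  58  56  49  46  44  45  41  38  38  40  54  76 101 104 109 110 106 104 104  80  62  59  57  58  62  61  53  58  58  58  55  55  51  55  53  55  70  91 103 105 108 103 106 107 110 108 110 104  98  90  83  81  86  83  86  84  89  86
```

The pad has yielded about 2 mm. One more tooth gives about 8 mm.

Emit:
{"op": "apply_moves", "data": {
  "targets": [
    [1, 0, 0, 0, 0],
    [1, 0, 0, 0, 0],
    [1, 0, 0, 0, 0],
    [1, 0, 0, 0, 0],
    [1, 0, 0, 0, 0],
    [1, 0, 0, 0, 0],
    [1, 0, 0, 0, 0],
    [0.1, 0, 0, 0, 0],
    [0.1, 0, 0, 0, 0],
    [0.1, 0, 0, 0, 0],
    [0.1, 0, 0, 0, 0],
    [0.1, 0, 0, 0, 0],
    [0.1, 0, 0, 0, 0],
    [0.1, 0, 0, 0, 0]
  ]
}}

```text
time: 22.22
tcp_pos: [0.604, 0.0759, 0.0813]
tcp_rot: [0.0, 0.038, 0.999, 0.001]
ft_force: [2.2, 24.9, -0.1]
gripper_width: 0.268
grasp_force: 28.7
```

```bash
python3 m.py
```

```text
[0.604  0.0761 0.0813] [-0.6  8.7  5.5] 0.266 22.27
gold [91, 168, 20, 24, 230]
gold [118, 174, 3, 9, 21]
176   53  54  57  60  70  93 134 184 195 196 196 193 193 195 175 128  77  51  57  59  58  55  56  56  49  45  49  48  51  48  51  47  54  82  98  86  65  63  58  59  61  63  60  61  55  59  49  57  53  55  54  57  60  82 102 116 116 120 117 116 120 119 116 122 144 185 201 203 196 165 133 102  83  86  85  89  86  87  84  87
179   52  52  52  54  56  66 102 152 179 179 179 180 180 176 171 129  78  51  40  50  55  58  55  58  50  43  42  44  47  39  39  39  54  78  99  91  73  56  61  58  59  57  57  57  57  55  51  55  53  54  51  51  54  72  93 102 108 105 106 106 107 108 108 110 110 111 111 109 109 104  97  88  84  87  83  86  84  87  85  89
```

The stand is held, with the pad pressed in about 7.5 mm. Now I'll release, lift out and go to the earlier inspection pose.

Emit:
{"op": "apply_moves", "data": {
  "targets": [
    [1, 0, 0, 0, 0],
    [1, 0, 0, 0, 0],
    [1, 0, 0, 0, 0],
    [1, 0, 0, 0, 0],
    [1, 0, 0, 0, 0],
    [1, 0, 0, 0, 0],
    [1, 0, 0, 0, 0],
    [1, 0, -0.12, 0, 0],
    [1, 0, 0, -0.3, 0],
    [1, 0, 0, -0.41, 0],
    [1, 0, 0, -0.41, 0],
    [1, -0.077, -0.3, 0, 0],
    [1, -0.077, -0.3, 0, 0],
    [1, -0.077, -0.3, 0, 0],
    [1, 0, 0, 0, 0],
    [1, 0, 0, 0, 0]
  ]
}}

```text
time: 24.28
tcp_pos: [0.6188, -0.0285, 0.1928]
tcp_rot: [-0.0, 0.038, 0.999, 0.0]
ft_force: [-0.2, -0.3, 1.1]
gripper_width: 0.999
grasp_force: 0.0
```

```bash
python3 - <<'E'
from h import *
from cl import *
c=shot('wrist','w6.png');h=cv2.cvtColor(c['pixels'],cv2.COLOR_RGB2HSV)
a=cv2.imread('pics/w4.png')[:,:,::-1]
print(ctrl.sense()['tcp_pos'],ctrl.sense()['ft_force'],ctrl.sense()['gripper_width'])
for n,p in(('before',a),('after',c['pixels'])):
    hh=cv2.cvtColor(np.ascontiguousarray(p),cv2.COLOR_RGB2HSV);m=cv2.inRange(hh,(12,60,110),(28,190,255))
    k,l,st,ce=cv2.connectedComponentsWithStats(m[120:180,130:300])
    print(n,[(st[i].tolist()) for i in range(1,k) if st[i,4]>12])
    o=cv2.inRange(hh,(5,170,120),(14,255,255))[120:200,300:350];ys,xs=np.nonzero(o);print('orange',xs.min()+300,xs.max()+300,ys.min()+120,ys.max()+120)
    print(''.join('%4d'%v for v in cv2.cvtColor(np.ascontiguousarray(p),cv2.COLOR_RGB2GRAY)[138,145:290]))
E
```

```text
[ 0.6188495  -0.02802583  0.19289998] [ 0.35664527 -0.67833761 -0.67953989] 1.0023705576069915
before [[38, 10, 14, 42, 324], [97, 10, 11, 42, 390], [124, 15, 12, 8, 85], [124, 34, 12, 8, 82]]
orange 323 329 151 169
  88  79  86  90  94  96  98  95  96  97  99  98  98 100  99  94  78  67  60  56  49  48  59 104 161 190 193 194 190 166 111  87  86  84  84  88  87  86  86  84  83  84  86  85  86  86  85  85  88  84  85  87  89  86  82  87  85  87  88  84  86  83  89  84  83  86  86  86  86  86  88  85  88  87  84  87  83  87  87  88  87  95 129 174 193 194 193 194 184 160 136 113  91  88  88  83  86  85  81  76  83  74  59  58  61  57  61  76 114 149 167 164 184 200 197 188 160 129 115 115 106  85  82  92  97  96  98 100 106 140 194 211 214 214 202 157 123 113 112 108  98  92  97  96 109
after [[92, 9, 10, 43, 321], [34, 11, 13, 42, 320], [107, 15, 7, 8, 48], [107, 34, 7, 8, 43]]
orange 322 329 151 168
  89  84  84  92  97  96  97  96 100  99  96  99 102  99  97  91  79  66  71 120 176 192 194 193 190 172 117  90  86  85  84  88  84  88  85  86  87  87  84  86  86  85  82  86  86  85  86  85  86  86  86  83  90  88  84  84  85  86  86  86  89  82  85  87  85  90  85  86  90  84  88  86  83  86  84  80  82 105 151 184 193 190 193 182 133  81  63  58  61  64  58  76 127 160 138 120 115 112  99  85  88  92  93  96  98  99 107 154 190 208 208 207 207 211 211 212 212 208 195 164 150 141 143 143 141 148 150 150 153 151 150 146 122 110 110 112 119 136 146 140 119 110 112 116 112
```

The pad compression checks out from above at about 7.7 mm, and the stand is square against the rail. I'll back away and hand in.

Emit:
{"op": "apply_moves", "data": {
  "targets": [
    [1, 0, 0, -0.4, 0],
    [1, 0.4, 0, -0.2, 0],
    [1, 0.5, 0, 0, 0],
    [1, 0.5, 0, 0, 0],
    [1, 0, 0, 0, 0],
    [1, 0, 0, 0, 0]
  ]
}}

```text
time: 25.08
tcp_pos: [0.48, -0.0175, 0.2533]
tcp_rot: [0.001, 0.037, 0.999, -0.0]
ft_force: [-0.2, -0.1, -0.2]
gripper_width: 1.002
grasp_force: 0.0
```

```bash
python3 -c "
from plant import ctrl
print(ctrl.sense()['joint_velocities'].round(3)); print(ctrl.sign_off())"
```

```text
[-0.002  0.022 -0.022 -0.001  0.001 -0.001]
the job is handed in; nothing more can be done
None
```

The job is handed in: the stand sits square against the rail and is held between anvil and pad, with the pad pressed in about 7.7 mm (camera estimate) after five full trigger squeezes; the arm is backed clear, at about 25 s of the 70 s allowed.

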